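Lock the puck lamp into its bayonet dock

TASK

Put the portable LED puck lamp into its round dock: with the lamp's two orange lugs over the two orange-marked gaps, lower it in, push it down against the spring plate and give it about a quarter turn clockwise (seen from above) up to the stop, then let it spring up so that it is locked, and let go. Leave the kettle lid, the funnel and the bento boxes where they are.

Things in the scene. Friction and masses are not known exactly. Their poses are not given: they have to be found in the camera images.
- lamp_grip (a point): Centre of the handle bar of the loose blue LED puck lamp (about 0.25 kg, upright), on its vertical axis, 51 mm above its underside. Bar: 64 mm long (lamp x), 22 wide (y), 26 tall, its top 64 above the underside, on two end posts. Under it is the round body, 76 across, top face 22 above the underside. z up. A half turn of the lamp is alike: it fits the dock either way round.
- lamp_lug (a point): Middle of one of the lamp's two orange lugs, 45 mm from the lamp's axis along its +x and 4 mm above its underside; the other is opposite at -x. The lugs stick out under the ends of the handle bar: 26 mm wide, 8 mm thick, flush with the underside, 100 mm over both tips.
- dock: Grey round bayonet dock fixed to the shelf, 128 mm across, 34 high; origin at the centre of its underside, z up. The inward rim (opening 84 across, cavity 112 across under it) has two gaps at dock +x and -x for the lugs. In the middle a steel spring plate, 68 across, top 22 above the underside at rest; a lamp lowered in rests on it.
- dock_gap (a point): Middle of one entry gap, level with the rim's top, at dock +x; the other is opposite at -x. Each is 48 degrees wide with orange marks on the rim. The lugs go in when lamp x lies along dock x within about 5 degrees, the lamp centred within about 3 mm.
- dock_lock (a point): Middle of one locked lug, 80 degrees clockwise (from above) from the gap; its twin is opposite. With the lamp's underside pushed to 9-13 mm above the dock's underside the lugs pass under the rim, clockwise only; play at the end is 4 degrees each way (hard stop at 84). Eased up there, the lamp rises to 18 mm (underside over dock underside) and is locked.
- dock_plate (a joint): How far the spring plate is pushed down, m: 0 at rest (lamp off or merely resting on it), about 0.004 with the lamp locked, at least 0.009 for turning, 0.013 bottomed. It pushes up with about 4 N at rest and 13 N bottomed.
- kettle_lid: Stainless kettle lid, 124 mm across, 44 mm high with its knob, origin at the centre of its underside. Bystander.
- funnel: Grey funnel standing on its wide mouth, 100 mm across, 97 mm high, origin at the centre of its underside. Bystander.
- bento_lower: Lower (green) bento box, 104 x 154 x 48 mm, origin at the centre of its underside. Bystander.
- bento_upper: Upper (red) bento box of the same size, stacked on the lower one; origin at the centre of its underside. Bystander.

How it is judged:
By the outcome, as a careful person would: the job done as asked, in the order asked, and still so for the second after the job is handed in, with the robot touching nothing.
It also fails if it takes over 48 s, if anything falls off the work surface, if the arm or the gripper's body presses on something with over 40 N, if the wrist force passes 120 N, or if a joint passes its speed limit or range.

ROBOT

A 7-joint arm with a two-finger parallel gripper is mounted at the origin on the work surface. World frame = base frame: x ahead of the robot, y to its left, z up, the work surface at z = 0. Lengths are in m, angles in degrees, forces in N, time in s.
With the tool pointing down it reaches from about 0.425 to 0.875 m from the base axis. Payload 4.7 kg.
Tool frame: the origin (TCP) lies at the very end of the fingers, on their centre line; the grasp point (between the pads) lies 19 mm behind it; z points along the fingers, y is the direction in which the jaws open and shut (so a half turn about z gives the same grasp; the last joint's range is limited). The gripper opens to 87 mm and grips with 3 to 60 N. Pads are 19 mm wide; open, the fingers measure 117 mm over their backs; the gripper's body (75 mm by 190 mm) begins 51 mm behind the grasp point.
Start: joints at [67.099, 18.392, -4.016, 83.108, 1.295, 78.541, -3.26], TCP at [0.261, -0.595, 0.223] pointing down, gripper open.
Joint ranges: [-163.93, 163.93], [-17.29, 119.83], [-79.2, 71.16], [3.27, 140.29], [-89.18, 269.18], [5.43, 117.66], [-154.24, 154.24]. Speed limits (degrees/s): [147.25, 147.25, 180, 180, 180, 180, 180].

INTERFACE

Orientations are given as [roll, pitch, yaw] about the fixed x, y, z axes, in that order (R = Rz(yaw) Ry(pitch) Rx(roll)).
In Python, from cell import sensors, imaging, ticket gives the robot as it stands.
- The arm moves only by the tool carry_out, never from a script. Its argument "plan" is a list of rows, each an object of numbers: "fingers": the closure, from -1 (fully open) to 1 (shut); "dx", "dy", "dz": the shift along the tool's x, y, z normalised to -1 to 1, where 1 is 0.03 m; "rx", "ry", "rz": the turn, a rotation vector about the tool's x, y, z normalised to -1 to 1, where 1 is 10 degrees. A call has 1 to 12 rows; each row shifts and turns the commanded pose from where the row before left it, along the tool's axes as they then stand; what a row does not reach is not made up. A row lasts 1/8 s, in which the tool goes at most 62.5 mm and 10.7 degrees, less where a joint would pass 70% of its speed; a pose out of reach is approached as far as the arm can. A call with a number of a shift or a turn outside -1 to 1 is refused whole. A call with a gripper value outside its range is refused whole. The fingers move at their own pace and stop on an object; "force" is the grip in N (left out, the last holds). Time passes only in rows, so rows that do not move let the fingers close. It gives the time, the measured TCP pose, the force and the opening at its end, in the units of the state.
- sensors.get_obs(): the state, without advancing time (a new reading comes with each control period).
- imaging.read_camera(name): name is "side" or "top"; returns a dict with "color" (480x640x3 uint8, red, green, blue), "mtx" (3x3 intrinsics, pixels), "dist_coeffs" ([k1, k2, p1, p2, k3] as OpenCV has them; the pictures are not rectified), "extrinsics" (4x4, takes a point from world to camera coordinates). Camera axes: x right, y down, z forward; pixel columns grow to the right and rows downward; lengths in m; the calibration is good to about 2 mm. A picture is of the moment at which its call begins. There is no depth.
- ticket.sign_off(): hands the job in, once; it reports no verdict.
The state is a dict: "time_s": time; "qpos": joint angles; "joint_velocities": joint speeds; "effort": joint torques, N m; "tool_pos": TCP position; "tool_rot": TCP orientation; "force": force on the tool from outside, world axes, zero at the start; "wrist_torque": the same for the moment, N m; "grip_width": finger opening in m.
Only numpy, scipy, OpenCV 4.12 (cv2) and the standard library are available. Lean on these libraries where they do the work, as an engineer would, in place of code of your own. Each camera call takes 0.05 s, during which the arm holds its last target.

## Working session

There is one attempt and no reset: what is moved stays moved. The work goes in short steps, Python scripts to look and compute and a tool call to move; the robot and the scene stay as the last step left them, time stands still between calls to the robot, and variables do not carry over. Pictures are saved under pics/ and viewed, and the job is handed in when it is done.

Besides the shell and the picture viewer there is one more tool, called after "Call:" by a JSON object that holds its "method" and its "body", one argument or row to a line. carry_out: Moves the arm, as the interface text tells. Scaled input: -1 to 1 covers 0.03 m each way for a shift and 10 degrees each way for a turn. Its arguments: {"type":"object","properties":{"plan":{"type":"array"},"force":{"type":"number"}},"required":["plan"]}

```bash
mkdir -p pics; ls; python3 - <<'E'
from cell import sensors, imaging
import cv2,numpy as np
print(sensors.get_obs())
for n in("top","side"):
    r=imaging.read_camera(n); cv2.imwrite(f"pics/{n}0.png",r["color"][:,:,::-1]); print(n,r["mtx"],r["dist_coeffs"],r["extrinsics"])
E
```

```text
pics
{'time_s': 0.0, 'qpos': array([67.09689812, 18.43984137, -4.01547409, 83.17561041,  1.29710641,
       78.53902917, -3.26056261]), 'joint_velocities': array([ 0.01671617, -0.02716191, -0.05958678, -0.00431208, -0.0454557 ,
       -0.01157026,  0.09953459]), 'effort': array([-1.15099323e-03, -4.91284096e+01, -4.04575747e-01, -3.12525380e+01,
       -6.38302742e-02,  4.38011752e-02,  1.88743734e-04]), 'tool_pos': array([ 0.26110025, -0.59465418,  0.22144643]), 'tool_rot': array([-1.79890878e+02,  7.76883653e-03,  2.37126781e+01]), 'force': array([-0.5467705 ,  0.3098516 , -0.26269679]), 'wrist_torque': array([-0.01233683,  0.02341796,  0.01337755]), 'grip_width': 0.08711538200701956}
top [[477.41657002   0.         318.67477898]
 [  0.         477.41657002 243.00619741]
 [  0.           0.           1.        ]] [-0.10623094  0.          0.          0.          0.        ] [[ 0.01372193 -0.9995664   0.02605233 -0.01416626]
 [-0.98685076 -0.01773471 -0.16065819  0.64659354]
 [ 0.16105056 -0.02350522 -0.98666622  1.22330856]
 [ 0.          0.          0.          1.        ]]
side [[480.62022997   0.         304.80194897]
 [  0.         480.62022997 244.9657569 ]
 [  0.           0.           1.        ]] [0.00621873 0.         0.         0.         0.        ] [[-0.71591592 -0.69814947  0.00719136  0.46477403]
 [-0.49581809  0.50112994 -0.70924833  0.33164096]
 [ 0.49155754 -0.51132778 -0.70492204  0.71428201]
 [ 0.          0.          0.          1.        ]]
```

View pics/top0.png

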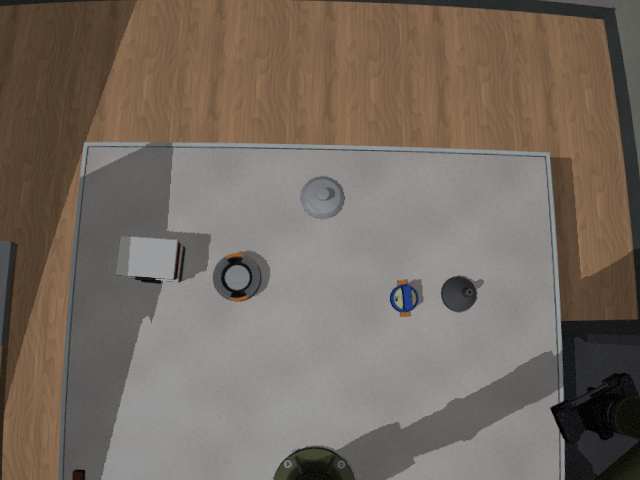

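View pics/side0.png

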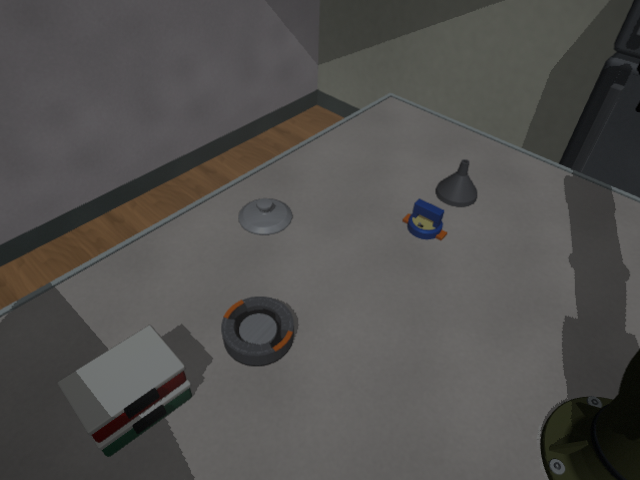

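The top view shows the lamp at about (404,298), the dock at (237,277), the funnel at (459,293) and the lid at (322,197). The bento stack is at (150,258). Next I zoom in and segment by colour.

```bash
cat > h.py <<'E'
import cv2,numpy as np
from cell import imaging,sensors
def P(r,p,z):
    K,d,E=r["mtx"],np.array(r["dist_coeffs"]),r["extrinsics"]
    u=cv2.undistortPoints(np.array(p,float).reshape(-1,1,2),K,d).reshape(-1,2)
    R,t=E[:3,:3],E[:3,3]; c=-R.T@t
    w=np.c_[u,np.ones(len(u))]@R
    return c+w*((z-c[2])/w[:,2])[:,None]
def proj(r,X):
    E=r["extrinsics"]
    return cv2.projectPoints(np.array(X,float).reshape(-1,1,3),cv2.Rodrigues(E[:3,:3])[0],E[:3,3],r["mtx"],np.array(r["dist_coeffs"]))[0].reshape(-1,2)
def blobs(m,mn=6):
    n,l,s,c=cv2.connectedComponentsWithStats(m.astype(np.uint8))
    return [(c[i],s[i]) for i in range(1,n) if s[i][4]>=mn]
def orange(r):
    h=cv2.cvtColor(r["color"],cv2.COLOR_RGB2HSV); return (h[...,0]>5)&(h[...,0]<18)&(h[...,1]>165)&(h[...,2]>90)
def blue(r):
    h=cv2.cvtColor(r["color"],cv2.COLOR_RGB2HSV); return (h[...,0]>100)&(h[...,0]<125)&(h[...,1]>150)
def save(r,name,x,y,w,h,f):
    im=r["color"][y:y+h,x:x+w,::-1]; cv2.imwrite(f"pics/{name}.png",cv2.resize(im,None,fx=f,fy=f,interpolation=cv2.INTER_CUBIC))
E
python3 - <<'E'
from h import *
for n in("top","side"):
    r=imaging.read_camera(n)
    for nm,m in(("or",orange(r)),("bl",blue(r))):
        for c,s in blobs(m): print(n,nm,c.round(1),s,P(r,[c],.004)[0].round(4),P(r,[c],.034)[0].round(4),P(r,[c],.064)[0].round(4))
    if n=="top":
        save(r,"t1",200,235,300,90,2.6); 
    else:
        save(r,"s1",390,150,100,100,5);save(r,"s2",205,280,100,100,5)
E
```

```text
top or [233.9 255.4] [227 254  16   5  39] [0.6158 0.2286 0.004 ] [0.6118 0.2239 0.034 ] [0.6078 0.2193 0.064 ]
top or [401.4 282.2] [398 281   9   4  27] [ 0.5491 -0.2352  0.004 ] [ 0.5467 -0.2292  0.034 ] [ 0.5442 -0.2232  0.064 ]
top or [238.4 298.3] [230 296  17   5  51] [0.4981 0.2115 0.004 ] [0.4968 0.2072 0.034 ] [0.4955 0.203  0.064 ]
top or [404.3 314.2] [401 313   8   4  26] [ 0.4615 -0.2422  0.004 ] [ 0.4611 -0.236   0.034 ] [ 0.4606 -0.2299  0.064 ]
top bl [404.  298.2] [390 285  28  27 347] [ 0.505 -0.242  0.004] [ 0.5035 -0.2358  0.034 ] [ 0.5021 -0.2297  0.064 ]
top bl [589.8 404.8] [589 404   3   3   6] [ 0.2081 -0.7728  0.004 ] [ 0.2134 -0.7545  0.034 ] [ 0.2188 -0.7361  0.064 ]
side or [406.3 217.7] [403 214   7   8  27] [ 0.5525 -0.2343  0.004 ] [ 0.5358 -0.2032  0.034 ] [ 0.5192 -0.1721  0.064 ]
side or [441.5 234.4] [437 231  10   8  45] [ 0.4642 -0.2436  0.004 ] [ 0.4512 -0.2121  0.034 ] [ 0.4381 -0.1806  0.064 ]
side or [232.6 308.4] [224 300  19  18  84] [0.6342 0.2123 0.004 ] [0.6142 0.225  0.034 ] [0.5942 0.2378 0.064 ]
side or [283.1 340.9] [274 331  18  20 111] [0.5132 0.1955 0.004 ] [0.4981 0.2089 0.034 ] [0.483  0.2224 0.064 ]
side bl [426.8 218.9] [409 200  35  39 663] [ 0.5166 -0.2639  0.004 ] [ 0.5014 -0.2316  0.034 ] [ 0.4862 -0.1993  0.064 ]
```

```bash
python3 -c "
import cv2,numpy as np
a=cv2.imread('pics/s1.png');b=cv2.imread('pics/s2.png');t=cv2.imread('pics/t1.png')
s=cv2.resize(np.hstack([a,b]),(780,390));cv2.imwrite('pics/c1.png',np.vstack([s,t[:200,:780]]))"
```

```text
(no output)
```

View pics/c1.png

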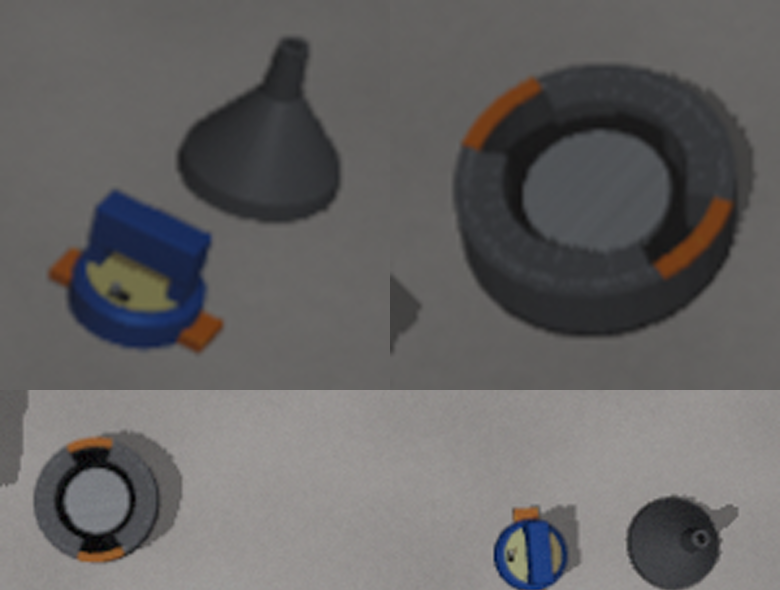

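```bash
cat >> h.py <<'E'
from scipy.optimize import minimize
def lampsil(r,x,y,yaw,z0=0,S=4):
    # silhouette (union of convex hulls) supersampled
    c,s=np.cos(yaw),np.sin(yaw)
    def hull(pts):
        pts=np.array(pts); w=np.c_[x+c*pts[:,0]-s*pts[:,1],y+s*pts[:,0]+c*pts[:,1],z0+pts[:,2]]
        return cv2.convexHull(((proj(r,w)+.5)*S*16).round().astype(np.int32))
    m=np.zeros((480*S,640*S),np.uint8)
    a=np.linspace(0,2*np.pi,48,endpoint=False)
    parts=[[(.038*np.cos(t),.038*np.sin(t),z) for t in a for z in(0,.022)]]
    for sg in(1,-1): parts.append([(sg*u,v,z) for u in(.03,.05) for v in(-.013,.013) for z in(0,.008)])
    parts.append([(u,v,z) for u in(-.032,.032) for v in(-.011,.011) for z in(.038,.064)])
    for sg in(1,-1): parts.append([(sg*u,v,z) for u in(.024,.032) for v in(-.011,.011) for z in(.02,.04)])
    for p in parts: cv2.fillConvexPoly(m,hull(p),255,shift=4)
    return cv2.resize(m,(640,480),interpolation=cv2.INTER_AREA)/255.
def lampmask(r):
    h=cv2.cvtColor(r["color"],cv2.COLOR_RGB2HSV); return ((h[...,1]>70)&(h[...,2]>50))
def fitlamp(views,x0,z0=0,pad=45,optz=False):
    R=[]
    for r in views:
        u,v=proj(r,[[x0[0],x0[1],z0+.03]])[0].astype(int)
        w=np.zeros((480,640),bool);w[max(0,v-pad):v+pad,max(0,u-pad):u+pad]=1
        R.append((r,(lampmask(r)&w).astype(float),w))
    def f(p): return sum((np.abs(lampsil(r,p[0],p[1],p[2],p[3] if optz else z0)-m)*w).sum() for r,m,w in R)
    x=list(x0)+([z0] if optz else [])
    sim=np.array([x]+[np.array(x)+np.eye(len(x))[i]*[.006,.006,.1,.006][i] for i in range(len(x))])
    o=minimize(f,x,method="Nelder-Mead",options=dict(initial_simplex=sim,xatol=1e-4,fatol=.1,maxiter=200))
    return o.x,o.fun
E
python3 - <<'E'
from h import *
V=[imaging.read_camera(n) for n in("top","side")]
for v in(V[:1],V[1:],V):
    x,f=fitlamp(v,[.506,-.238,.09]); print(x.round(4),np.degrees(x[2]).round(1),f, [lampmask(r)[270:330,380:430].sum() for r in v])
# funnel base: dark pixels
r=V[0]; g=r["color"].max(2)
m=np.zeros((480,640),bool);m[265:325,425:490]=g[265:325,425:490]<95
for c,s in blobs(m,50): print("funnel",c,s,P(r,[(s[0],s[1]+s[3]/2),(s[0]+s[2]-1,s[1]+s[3]/2)],0).round(3))
print(P(r,[(183,245),(183,278)],.096).round(3))
E
```

```text
[ 0.5058 -0.2389  0.0832] 4.8 207.33333333333331 [np.int64(548)]
[ 0.5077 -0.2382  0.08  ] 4.6 177.0941176470588 [np.int64(0)]
[ 0.5063 -0.2381  0.0796] 4.6 398.56078431372543 [np.int64(548), np.int64(0)]
funnel [458.50737463 293.41396264] [ 441  276   36   36 1017] [[ 0.518 -0.347  0.   ]
 [ 0.519 -0.447  0.   ]]
[[0.628 0.347 0.096]
 [0.543 0.342 0.096]]
```

Call:
{"method": "carry_out", "body": {
  "plan": [
    {"dx": 0.94,"dy": -0.58},
    {"dx": 0.94,"dy": -0.58},
    {"dx": 0.94,"dy": -0.58},
    {"dx": 0.94,"dy": -0.58},
    {"dx": 0.94,"dy": -0.58},
    {"dx": 0.94,"dy": -0.58},
    {"dx": 0.94,"dy": -0.58},
    {"dx": 0.94,"dy": -0.58},
    {"dx": 0.94,"dy": -0.58},
    {"dx": 0.94,"dy": -0.58},
    {"dx": 0.94,"dy": -0.58},
    {"dx": 0.94,"dy": -0.58}
  ]
}}

```text
validation failed for argument at $.pl...
```

Call:
{"method": "carry_out", "body": {
  "plan": [
    {"rz": -1},
    {"rz": -1},
    {"rz": -1},
    {"rz": -1},
    {"rz": -1},
    {"rz": -1},
    {"rz": -1},
    {"rz": -1},
    {"rz": -1},
    {"rz": -1},
    {"rz": -1},
    {"rz": -1}
  ]
}}

```text
validation failed for argument at $.pl...
```

Call:
{"method": "carry_out", "body": {
  "plan": [
    {"fingers": -1,"dx": 0.94,"dy": -0.58,"dz": 0,"rx": 0,"ry": 0,"rz": 0},
    {"fingers": -1,"dx": 0.94,"dy": -0.58,"dz": 0,"rx": 0,"ry": 0,"rz": 0},
    {"fingers": -1,"dx": 0.94,"dy": -0.58,"dz": 0,"rx": 0,"ry": 0,"rz": 0},
    {"fingers": -1,"dx": 0.94,"dy": -0.58,"dz": 0,"rx": 0,"ry": 0,"rz": 0},
    {"fingers": -1,"dx": 0.94,"dy": -0.58,"dz": 0,"rx": 0,"ry": 0,"rz": 0},
    {"fingers": -1,"dx": 0.94,"dy": -0.58,"dz": 0,"rx": 0,"ry": 0,"rz": 0}
  ]
}}

```text
time_s: 1.05
tool_pos: [0.3748, -0.4306, 0.2226]
tool_rot: [180.0, 0.0, 23.7]
force: [-0.3, 0.2, -0.2]
grip_width: 0.0871
```

Call:
{"method": "carry_out", "body": {
  "plan": [
    {"fingers": -1,"dx": 0.94,"dy": -0.59,"dz": 0,"rx": 0,"ry": 0,"rz": 0},
    {"fingers": -1,"dx": 0.94,"dy": -0.59,"dz": 0,"rx": 0,"ry": 0,"rz": 0},
    {"fingers": -1,"dx": 0.94,"dy": -0.59,"dz": 0,"rx": 0,"ry": 0,"rz": 0},
    {"fingers": -1,"dx": 0.94,"dy": -0.59,"dz": 0,"rx": 0,"ry": 0,"rz": 0},
    {"fingers": -1,"dx": 0.94,"dy": -0.59,"dz": 0,"rx": 0,"ry": 0,"rz": 0},
    {"fingers": -1,"dx": 0.94,"dy": -0.59,"dz": 0,"rx": 0,"ry": 0,"rz": 0},
    {"fingers": -1,"dx": 0.94,"dy": -0.59,"dz": 0,"rx": 0,"ry": 0,"rz": 0},
    {"fingers": -1,"dx": 0,"dy": 0,"dz": 0,"rx": 0,"ry": 0,"rz": -1},
    {"fingers": -1,"dx": 0,"dy": 0,"dz": 0,"rx": 0,"ry": 0,"rz": -1},
    {"fingers": -1,"dx": 0,"dy": 0,"dz": 0,"rx": 0,"ry": 0,"rz": -1},
    {"fingers": -1,"dx": 0,"dy": 0,"dz": 0,"rx": 0,"ry": 0,"rz": -1},
    {"fingers": -1,"dx": 0,"dy": 0,"dz": 0,"rx": 0,"ry": 0,"rz": -1}
  ]
}}

```text
time_s: 2.55
tool_pos: [0.5051, -0.2387, 0.2226]
tool_rot: [-180.0, 0.0, 74.0]
force: [-0.1, -0.0, 0.5]
grip_width: 0.0871
```

```bash
python3 -c "
from h import *
o=sensors.get_obs();print(o['qpos'].round(1),o['tool_pos'],o['tool_rot'])"
```

```text
[ 44.6   8.7 -24.3  95.7   3.7  76.5   3.7] [ 0.50514744 -0.23868103  0.22255182] [-1.79999465e+02  6.34846054e-03  7.40404456e+01]
```

Call:
{"method": "carry_out", "body": {
  "plan": [
    {"fingers": -1,"dx": 0,"dy": 0,"dz": 0.3,"rx": 0,"ry": 0,"rz": -1},
    {"fingers": -1,"dx": 0,"dy": 0,"dz": 0.3,"rx": 0,"ry": 0,"rz": -1},
    {"fingers": -1,"dx": 0,"dy": 0,"dz": 0.3,"rx": 0,"ry": 0,"rz": -1},
    {"fingers": -1,"dx": 0,"dy": 0,"dz": 0.3,"rx": 0,"ry": 0,"rz": -1},
    {"fingers": -1,"dx": 0,"dy": 0,"dz": 0.3,"rx": 0,"ry": 0,"rz": -1},
    {"fingers": -1,"dx": 0,"dy": 0,"dz": 0.3,"rx": 0,"ry": 0,"rz": -1},
    {"fingers": -1,"dx": 0,"dy": 0,"dz": 0.3,"rx": 0,"ry": 0,"rz": -1},
    {"fingers": -1,"dx": 0,"dy": 0,"dz": 0.3,"rx": 0,"ry": 0,"rz": -1},
    {"fingers": -1,"dx": 0,"dy": 0,"dz": 0.3,"rx": 0,"ry": 0,"rz": -1},
    {"fingers": -1,"dx": 0,"dy": 0,"dz": 0.3,"rx": 0,"ry": 0,"rz": -1},
    {"fingers": -1,"dx": 0,"dy": 0,"dz": 0.3,"rx": 0,"ry": 0,"rz": -1},
    {"fingers": -1,"dx": 0,"dy": 0,"dz": 0,"rx": 0,"ry": 0,"rz": -0.07}
  ]
}}

```text
time_s: 4.05
tool_pos: [0.5046, -0.2386, 0.1229]
tool_rot: [180.0, -0.1, -175.7]
force: [0.3, -0.1, -0.2]
grip_width: 0.0873
```

```bash
python3 -c "
from h import *
o=sensors.get_obs();print(o['qpos'].round(1),o['tool_pos'],o['tool_rot'])
for n in('top','side'):
  r=imaging.read_camera(n);save(r,n+'2',*((340,240,130,100,5) if n=='top' else (360,120,150,130,5)))"
```

```text
[ 53.   14.4 -34.5 102.4   8.9  66.  110. ] [ 0.50461947 -0.23859175  0.12291159] [ 1.79951366e+02 -6.68444448e-02 -1.75667706e+02]
```

View pics/side2.png

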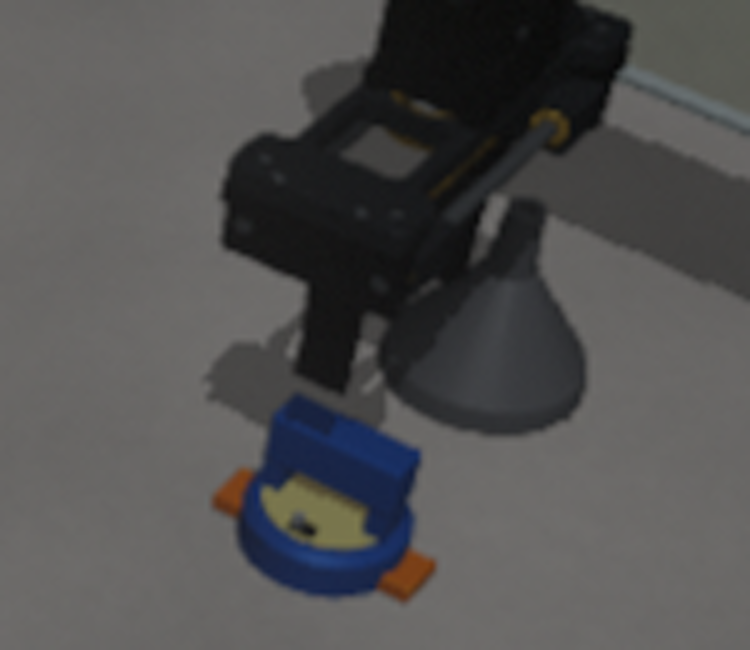

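Call:
{"method": "carry_out", "body": {
  "plan": [
    {"fingers": -1,"dx": -0.06,"dy": 0,"dz": 0.8,"rx": 0,"ry": 0,"rz": -0.04},
    {"fingers": -1,"dx": 0,"dy": 0,"dz": 0.8,"rx": 0,"ry": 0,"rz": 0},
    {"fingers": -1,"dx": 0,"dy": 0,"dz": 0.8,"rx": 0,"ry": 0,"rz": 0},
    {"fingers": -1,"dx": 0,"dy": 0,"dz": 0.6,"rx": 0,"ry": 0,"rz": 0},
    {"fingers": -1,"dx": 0,"dy": 0,"dz": 0,"rx": 0,"ry": 0,"rz": 0}
  ]
}}

```text
time_s: 4.78
tool_pos: [0.5062, -0.2382, 0.0325]
tool_rot: [179.9, -0.1, -175.2]
force: [0.2, -0.9, 0.7]
grip_width: 0.0871
```

Call:
{"method": "carry_out", "body": {
  "plan": [
    {"fingers": 1,"dx": 0,"dy": 0,"dz": 0,"rx": 0,"ry": 0,"rz": 0},
    {"fingers": 1,"dx": 0,"dy": 0,"dz": 0,"rx": 0,"ry": 0,"rz": 0},
    {"fingers": 1,"dx": 0,"dy": 0,"dz": 0,"rx": 0,"ry": 0,"rz": 0},
    {"fingers": 1,"dx": 0,"dy": 0,"dz": 0,"rx": 0,"ry": 0,"rz": 0},
    {"fingers": 1,"dx": 0,"dy": 0,"dz": 0,"rx": 0,"ry": 0,"rz": 0},
    {"fingers": 1,"dx": 0,"dy": 0,"dz": 0,"rx": 0,"ry": 0,"rz": 0},
    {"fingers": 1,"dx": 0,"dy": 0,"dz": 0,"rx": 0,"ry": 0,"rz": 0},
    {"fingers": 1,"dx": 0,"dy": 0,"dz": 0,"rx": 0,"ry": 0,"rz": 0}
  ],
  "force": 45
}}

```text
time_s: 5.78
tool_pos: [0.507, -0.2386, 0.0335]
tool_rot: [-180.0, -0.0, -175.2]
force: [0.4, -0.3, -0.6]
grip_width: 0.0214
```

Call:
{"method": "carry_out", "body": {
  "plan": [
    {"fingers": 1,"dx": 0,"dy": 0,"dz": -0.8,"rx": 0,"ry": 0,"rz": 0},
    {"fingers": 1,"dx": 0,"dy": 0,"dz": -1,"rx": 0,"ry": 0,"rz": 0},
    {"fingers": 1,"dx": 0,"dy": 0,"dz": -1,"rx": 0,"ry": 0,"rz": 0},
    {"fingers": 1,"dx": -0.18,"dy": 0.5,"dz": 0,"rx": 0,"ry": 0,"rz": 0},
    {"fingers": 1,"dx": -0.18,"dy": 0.93,"dz": 0,"rx": 0,"ry": 0,"rz": 0},
    {"fingers": 1,"dx": -0.18,"dy": 0.93,"dz": 0,"rx": 0,"ry": 0,"rz": 0},
    {"fingers": 1,"dx": -0.18,"dy": 0.93,"dz": 0,"rx": 0,"ry": 0,"rz": 0},
    {"fingers": 1,"dx": -0.18,"dy": 0.93,"dz": 0,"rx": 0,"ry": 0,"rz": 0},
    {"fingers": 1,"dx": -0.18,"dy": 0.93,"dz": 0,"rx": 0,"ry": 0,"rz": 0}
  ]
}}

```text
time_s: 6.9
tool_pos: [0.5252, -0.0796, 0.1158]
tool_rot: [179.9, -0.1, -175.1]
force: [0.6, -0.4, -1.2]
grip_width: 0.022
```

Call:
{"method": "carry_out", "body": {
  "plan": [
    {"fingers": 1,"dx": -0.18,"dy": 0.93,"dz": 0,"rx": 0,"ry": 0,"rz": 0},
    {"fingers": 1,"dx": -0.18,"dy": 0.93,"dz": 0,"rx": 0,"ry": 0,"rz": 0},
    {"fingers": 1,"dx": -0.18,"dy": 0.93,"dz": 0,"rx": 0,"ry": 0,"rz": 0},
    {"fingers": 1,"dx": -0.18,"dy": 0.93,"dz": 0,"rx": 0,"ry": 0,"rz": 0},
    {"fingers": 1,"dx": -0.18,"dy": 0.93,"dz": 0,"rx": 0,"ry": 0,"rz": 0},
    {"fingers": 1,"dx": -0.18,"dy": 0.93,"dz": 0,"rx": 0,"ry": 0,"rz": 0},
    {"fingers": 1,"dx": -0.18,"dy": 0.93,"dz": 0,"rx": 0,"ry": 0,"rz": 0},
    {"fingers": 1,"dx": -0.18,"dy": 0.93,"dz": 0,"rx": 0,"ry": 0,"rz": -0.3},
    {"fingers": 1,"dx": 0,"dy": 0.5,"dz": 0,"rx": 0,"ry": 0,"rz": 0},
    {"fingers": 1,"dx": 0,"dy": 0,"dz": 0,"rx": 0,"ry": 0,"rz": 0}
  ]
}}

```text
time_s: 8.15
tool_pos: [0.5472, 0.1605, 0.1166]
tool_rot: [180.0, -0.1, -172.1]
force: [-0.6, -1.0, -1.6]
grip_width: 0.0213
```

```bash
python3 - <<'E'
from h import *
o=sensors.get_obs();print(o['qpos'].round(1),o['tool_pos'],o['tool_rot'])
V=[imaging.read_camera(n) for n in("top","side")]
for r,n in zip(V,("top","side")):
    for c,s in blobs(orange(r)): print(n,c.round(1),s,P(r,[c],.034)[0].round(4),P(r,[c],.095)[0].round(4))
save(V[0],"t3",170,210,130,130,4); save(V[1],"s3",180,230,150,150,4)
a=cv2.imread('pics/t3.png');b=cv2.imread('pics/s3.png')
cv2.imwrite('pics/c3.png',np.hstack([cv2.resize(a,(400,400)),cv2.resize(b,(400,400))]))
E
```

```text
[ 21.   19.2 -47.  100.8  15.1  66.7  67.4] [0.54720206 0.16046608 0.11661481] [ 1.79978409e+02 -1.06673955e-01 -1.72056166e+02]
side [302.8 300.7] [296 294  15  14 100] [0.5355 0.1223 0.034 ] [0.5016 0.1572 0.095 ]
side [232.8 308.4] [224 300  19  18  92] [0.614  0.2247 0.034 ] [0.5733 0.2507 0.095 ]
side [282.9 341.1] [273 331  20  20 121] [0.498  0.2095 0.034 ] [0.4674 0.2368 0.095 ]
```

View pics/c3.png

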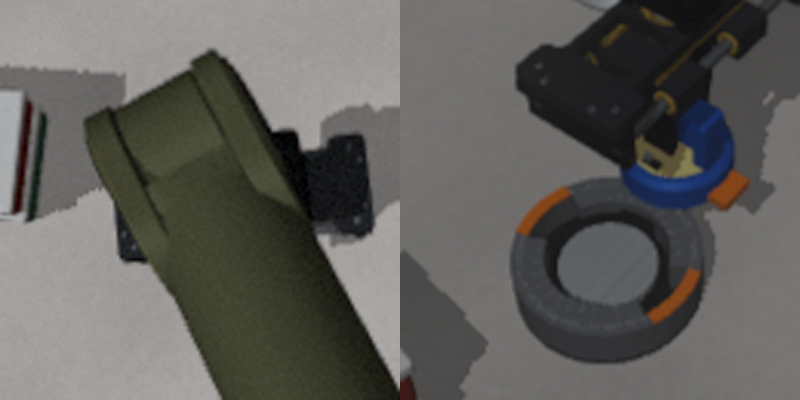

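Call:
{"method": "carry_out", "body": {
  "plan": [
    {"fingers": 1,"dx": -0.26,"dy": 0.9,"dz": 0,"rx": 0,"ry": 0,"rz": 0},
    {"fingers": 1,"dx": -0.27,"dy": 0.9,"dz": 0,"rx": 0,"ry": 0,"rz": 0},
    {"fingers": 1,"dx": 0,"dy": 0,"dz": 0.7,"rx": 0,"ry": 0,"rz": 0},
    {"fingers": 1,"dx": 0,"dy": 0,"dz": 0,"rx": 0,"ry": 0,"rz": 0},
    {"fingers": 1,"dx": 0,"dy": 0,"dz": 0,"rx": 0,"ry": 0,"rz": 0}
  ]
}}

```text
time_s: 8.88
tool_pos: [0.5572, 0.2127, 0.0962]
tool_rot: [-179.9, -0.0, -172.3]
force: [0.3, 0.1, -1.4]
grip_width: 0.0218
```

```bash
python3 - <<'E'
from h import *
o=sensors.get_obs();print(o['qpos'].round(1),o['tool_pos'],o['tool_rot'],o['force'])
r=imaging.read_camera("side")
z0=o['tool_pos'][2]-.0335
for c,s in blobs(orange(r)): print(c.round(1),s,P(r,[c],.034)[0].round(4),P(r,[c],z0+.005)[0].round(4))
# predicted lug centres for lamp at TCP
y=np.radians(o['tool_rot'][2]); p=o['tool_pos']
print([proj(r,[[p[0]+k*np.cos(y),p[1]+k*np.sin(y),z0+.008]])[0].round(1) for k in(.044,-.044)])
save(r,"s4",180,230,150,150,5)
E
```

```text
[ 14.4  23.9 -46.4  98.2  18.8  66.   60.3] [0.55722259 0.21267342 0.09616924] [-1.79928966e+02 -4.76371413e-02 -1.72325054e+02] [ 0.26495573  0.05541863 -1.42312045]
[225.7 316.1] [224 315   4   3   7] [0.6095 0.2448 0.034 ] [0.5872 0.2582 0.0677]
[276.7 323.1] [269 316  16  15 109] [0.5332 0.191  0.034 ] [0.5146 0.207  0.0677]
[282.9 341.1] [273 331  20  20 121] [0.498  0.2095 0.034 ] [0.4811 0.2246 0.0677]
[array([277.1, 322.3]), array([238.2, 297.8])]
```

View pics/s4.png

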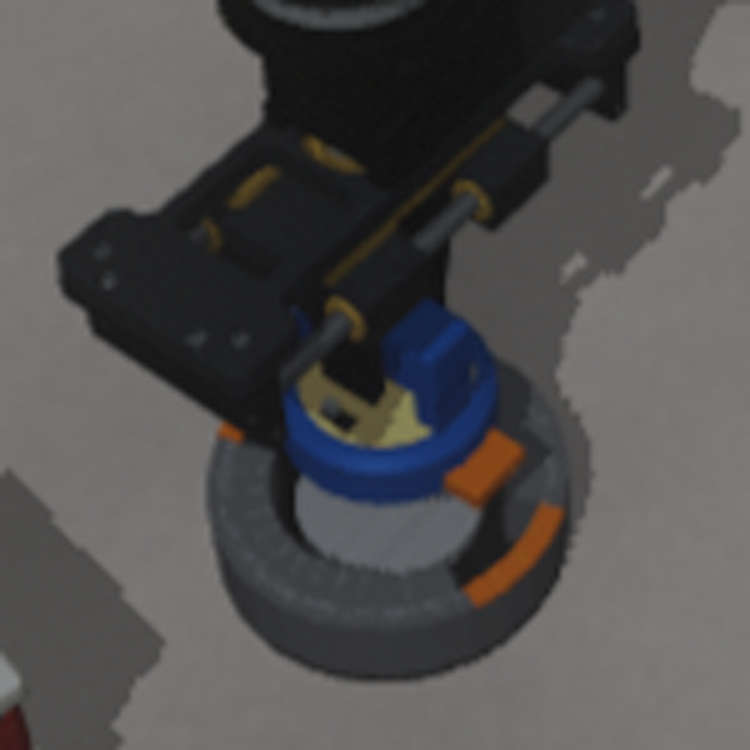

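Call:
{"method": "carry_out", "body": {
  "plan": [
    {"fingers": 1,"dx": 0.04,"dy": 0.12,"dz": 0.4,"rx": 0,"ry": 0,"rz": -0.04},
    {"fingers": 1,"dx": 0,"dy": 0,"dz": 0.4,"rx": 0,"ry": 0,"rz": 0},
    {"fingers": 1,"dx": 0,"dy": 0,"dz": 0,"rx": 0,"ry": 0,"rz": 0},
    {"fingers": 1,"dx": 0,"dy": 0,"dz": 0,"rx": 0,"ry": 0,"rz": 0}
  ]
}}

```text
time_s: 9.43
tool_pos: [0.5553, 0.2181, 0.0724]
tool_rot: [180.0, -0.0, -171.8]
force: [-0.8, 0.9, -1.6]
grip_width: 0.0218
```

```bash
python3 - <<'E'
from h import *
o=sensors.get_obs();print(o['tool_pos'],o['tool_rot'],o['force'])
r=imaging.read_camera("side")
z0=o['tool_pos'][2]-.0335
for c,s in blobs(orange(r)): print(c.round(1),s,P(r,[c],.034)[0].round(4),P(r,[c],z0+.005)[0].round(4))
save(r,"s5",180,230,150,150,5)
E
```

```text
[0.5553337  0.2180967  0.07240853] [ 1.79999534e+02 -1.19307997e-02 -1.71783213e+02] [-0.76576064  0.89809818 -1.63339897]
[275.6 333.7] [269 327  14  15 106] [0.518  0.2078 0.034 ] [0.5127 0.2123 0.0439]
[282.8 341.2] [273 331  20  20 122] [0.498  0.2097 0.034 ] [0.493  0.2141 0.0439]
```

View pics/s5.png

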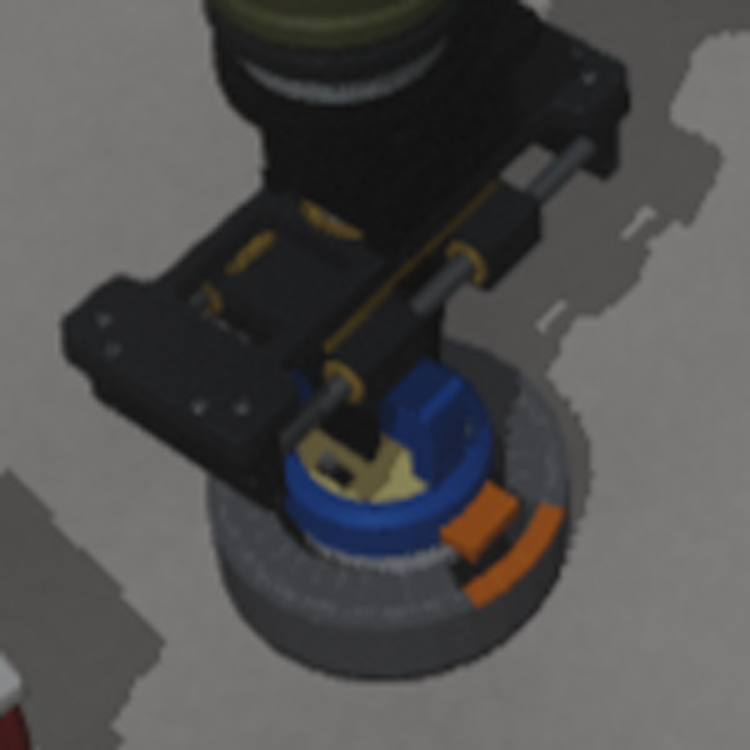

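Call:
{"method": "carry_out", "body": {
  "plan": [
    {"fingers": 1,"dx": 0,"dy": -0.05,"dz": 0.1,"rx": 0,"ry": 0,"rz": 0},
    {"fingers": 1,"dx": 0,"dy": 0,"dz": 0.2,"rx": 0,"ry": 0,"rz": 0},
    {"fingers": 1,"dx": 0,"dy": 0,"dz": 0.15,"rx": 0,"ry": 0,"rz": 0},
    {"fingers": 1,"dx": 0,"dy": 0,"dz": 0,"rx": 0,"ry": 0,"rz": 0}
  ]
}}

```text
time_s: 9.98
tool_pos: [0.5551, 0.2164, 0.0584]
tool_rot: [-180.0, -0.1, -171.8]
force: [-0.2, 0.2, -2.4]
grip_width: 0.0221
```

```bash
python3 - <<'E'
from h import *
o=sensors.get_obs();print(o['tool_pos'],o['tool_rot'],o['force'])
r=imaging.read_camera("side")
for c,s in blobs(orange(r)): print(c.round(1),s)
save(r,"s6",180,230,150,150,5)
E
```

```text
[0.5551485  0.21639086 0.05839909] [-1.79987948e+02 -6.19100290e-02 -1.71785560e+02] [-0.20481346  0.240486   -2.44749963]
[280.2 339.6] [270 331  23  20 228]
```

View pics/s6.png

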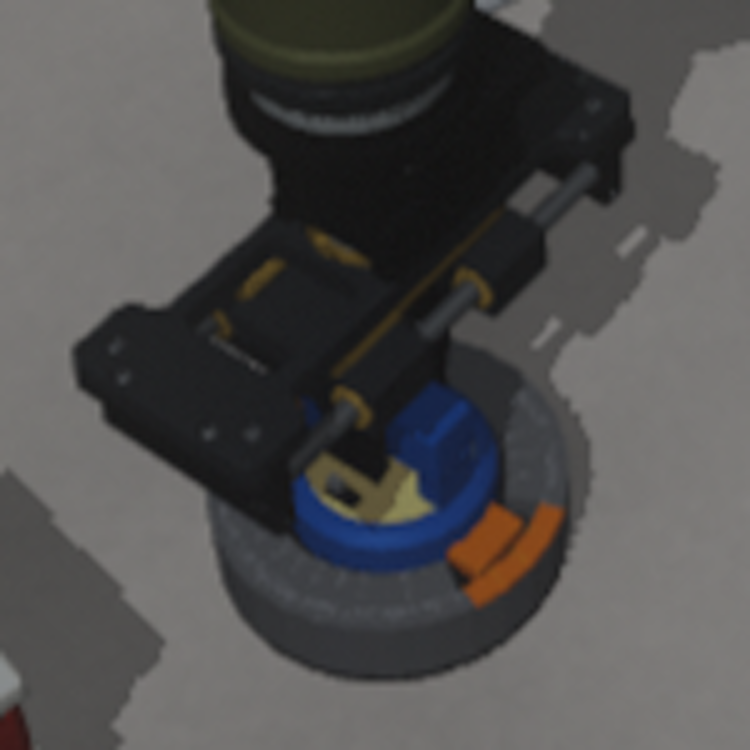

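The lug sits inside the gap at about (278,337) with no contact force. Next I push down.

Call:
{"method": "carry_out", "body": {
  "plan": [
    {"fingers": 1,"dx": 0,"dy": 0,"dz": 0.15,"rx": 0,"ry": 0,"rz": 0},
    {"fingers": 1,"dx": 0,"dy": 0,"dz": 0.15,"rx": 0,"ry": 0,"rz": 0},
    {"fingers": 1,"dx": 0,"dy": 0,"dz": 0.16,"rx": 0,"ry": 0,"rz": 0},
    {"fingers": 1,"dx": 0,"dy": 0,"dz": 0,"rx": 0,"ry": 0,"rz": 0}
  ],
  "force": 55
}}

```text
time_s: 10.52
tool_pos: [0.5561, 0.2169, 0.0463]
tool_rot: [-180.0, 0.1, -171.8]
force: [-2.3, -0.9, 9.5]
grip_width: 0.0215
```

```bash
python3 - <<'E'
from h import *
o=sensors.get_obs();print(o['qpos'].round(1),o['tool_pos'],o['tool_rot'],o['force'],o['wrist_torque'])
r=imaging.read_camera("side")
for c,s in blobs(orange(r)): print(c.round(1),s)
save(r,"s7",180,230,150,150,5)
E
```

```text
[ 12.6  27.2 -45.  100.6  21.7  61.2  58.4] [0.55613323 0.2168758  0.04627103] [-1.79986741e+02  6.41842853e-02 -1.71789187e+02] [-2.26289437 -0.92376977  9.49530212] [-0.17153716  0.4379869   0.03871868]
[280.6 340.8] [271 331  22  20 196]
```

View pics/s7.png

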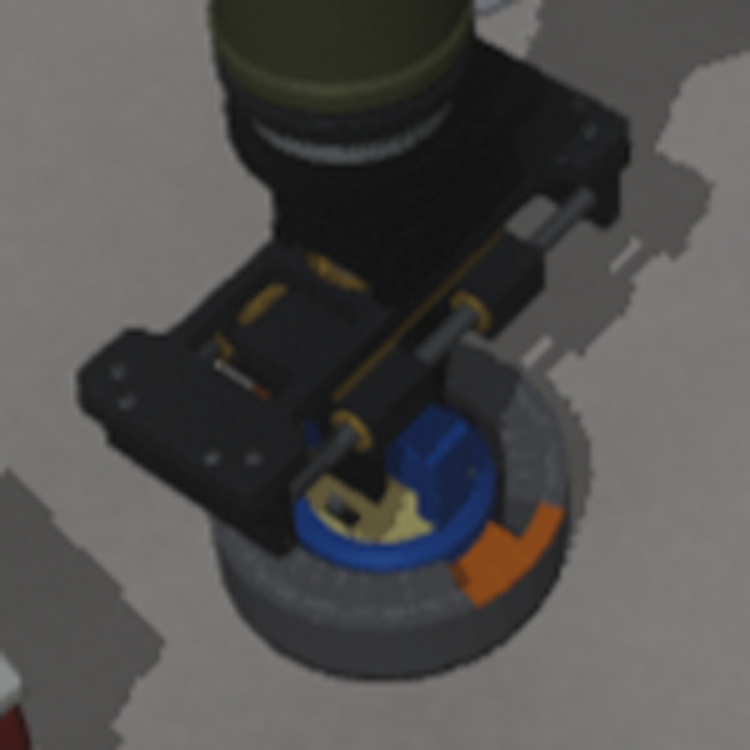

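Call:
{"method": "carry_out", "body": {
  "plan": [
    {"fingers": 1,"dx": 0,"dy": 0,"dz": 0.05,"rx": 0,"ry": 0,"rz": 0},
    {"fingers": 1,"dx": 0,"dy": 0,"dz": 0,"rx": 0,"ry": 0,"rz": 0.6},
    {"fingers": 1,"dx": 0,"dy": 0,"dz": 0,"rx": 0,"ry": 0,"rz": 0.7},
    {"fingers": 1,"dx": 0,"dy": 0,"dz": 0,"rx": 0,"ry": 0,"rz": 0.7},
    {"fingers": 1,"dx": 0,"dy": 0,"dz": 0,"rx": 0,"ry": 0,"rz": 0}
  ]
}}

```text
time_s: 11.2
tool_pos: [0.5574, 0.2176, 0.0459]
tool_rot: [179.9, 0.2, 168.2]
force: [-0.6, 0.7, 8.1]
grip_width: 0.0215
```

```bash
python3 - <<'E'
from h import *
o=sensors.get_obs();print(o['qpos'].round(1),o['tool_pos'],o['tool_rot'],o['force'],o['wrist_torque'])
r=imaging.read_camera("side")
for c,s in blobs(orange(r)): print(c.round(1),s)
save(r,"s8",180,230,150,150,5)
E
```

```text
[  9.6  26.  -41.1 100.7  19.4  60.3  39.9] [0.55738035 0.21760919 0.04587985] [179.89117846   0.22296333 168.15794404] [-0.58169076  0.6668054   8.12850041] [ 0.04675983  0.05694839 -0.15454737]
[227.8 312.6] [225 309   7   9  27]
[281.  341.6] [271 331  22  20 150]
```

View pics/s8.png

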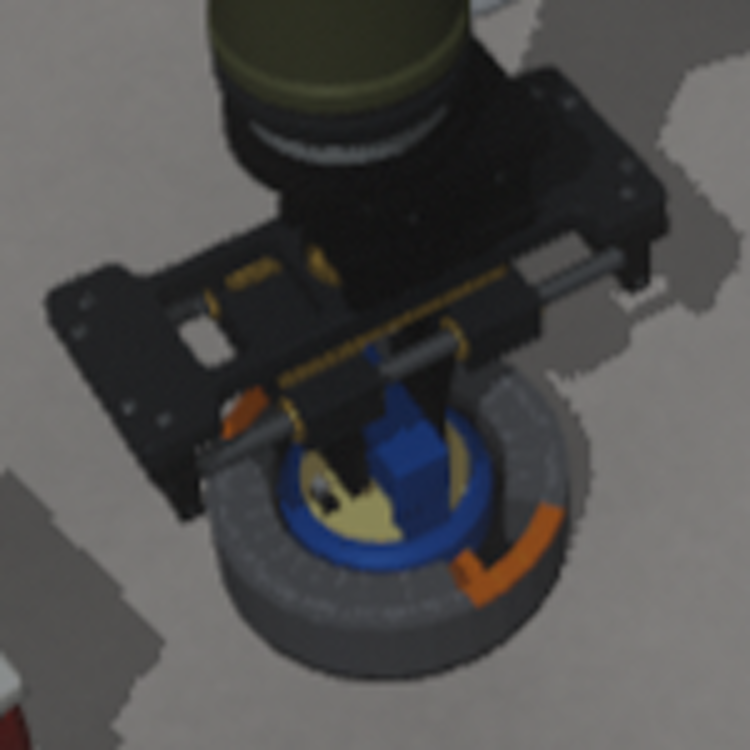

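Call:
{"method": "carry_out", "body": {
  "plan": [
    {"fingers": 1,"dx": 0.04,"dy": -0.05,"dz": 0.06,"rx": 0,"ry": 0,"rz": 0},
    {"fingers": 1,"dx": 0,"dy": 0,"dz": 0,"rx": 0,"ry": 0,"rz": 0.6},
    {"fingers": 1,"dx": 0,"dy": 0,"dz": 0,"rx": 0,"ry": 0,"rz": 0.7},
    {"fingers": 1,"dx": 0,"dy": 0,"dz": 0,"rx": 0,"ry": 0,"rz": 0.7},
    {"fingers": 1,"dx": 0,"dy": 0,"dz": 0,"rx": 0,"ry": 0,"rz": 0}
  ]
}}

```text
time_s: 11.88
tool_pos: [0.5564, 0.2166, 0.0445]
tool_rot: [179.8, 0.2, 148.2]
force: [-0.5, 0.1, 9.8]
grip_width: 0.0214
```

```bash
python3 - <<'E'
from h import *
o=sensors.get_obs();print(o['qpos'].round(1),o['tool_pos'],o['tool_rot'],o['force'],o['wrist_torque'])
r=imaging.read_camera("side")
for c,s in blobs(orange(r)): print(c.round(1),s)
save(r,"s9",180,230,150,150,5)
E
```

```text
[  6.8  24.9 -37.3 101.1  17.3  59.5  21.5] [0.55644905 0.21663221 0.04447296] [179.76180996   0.21263658 148.15809648] [-0.50050568  0.09393546  9.79222561] [ 0.04493383 -0.07236352 -0.10075862]
[226.6 314.6] [224 313   6   4  14]
[282.8 341.2] [273 331  20  20 122]
```

View pics/s9.png

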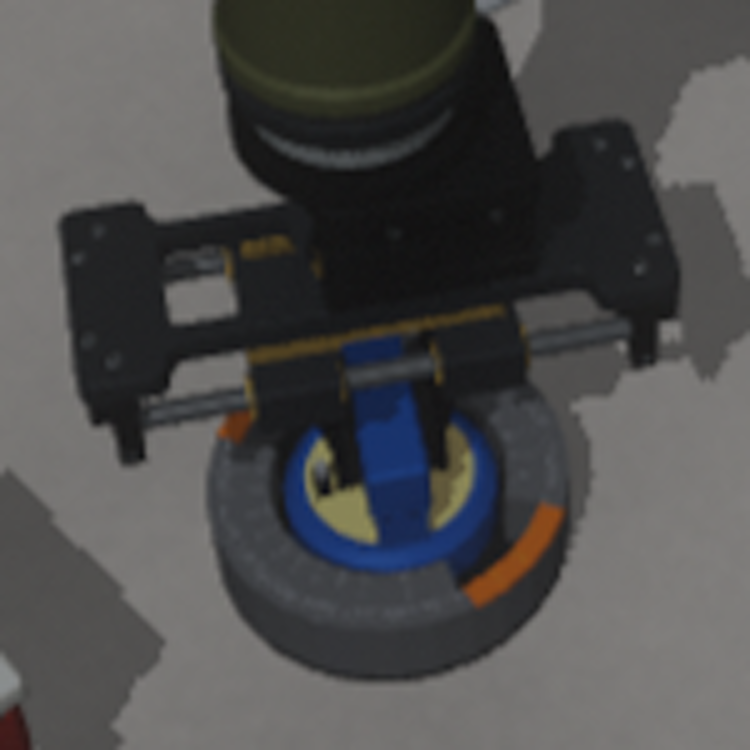

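Call:
{"method": "carry_out", "body": {
  "plan": [
    {"fingers": 1,"dx": 0.02,"dy": 0.01,"dz": 0.02,"rx": 0,"ry": 0,"rz": 0.6},
    {"fingers": 1,"dx": 0,"dy": 0,"dz": 0,"rx": 0,"ry": 0,"rz": 0.7},
    {"fingers": 1,"dx": 0,"dy": 0,"dz": 0,"rx": 0,"ry": 0,"rz": 0.7},
    {"fingers": 1,"dx": 0,"dy": 0,"dz": 0,"rx": 0,"ry": 0,"rz": 0}
  ]
}}

```text
time_s: 12.42
tool_pos: [0.5561, 0.2171, 0.044]
tool_rot: [179.7, 0.1, 128.2]
force: [-0.2, -0.1, 9.5]
grip_width: 0.0216
```

```bash
python3 - <<'E'
from h import *
o=sensors.get_obs();print(o['qpos'].round(1),o['tool_pos'],o['tool_rot'],o['force'],o['wrist_torque'])
E
```

```text
[  3.9  24.  -33.6 101.2  15.3  59.    2.9] [0.55612789 0.21713011 0.04395686] [1.79705565e+02 1.23832491e-01 1.28158443e+02] [-0.20965616 -0.07627205  9.52465797] [-0.03315439 -0.04455251 -0.12242877]
```

Call:
{"method": "carry_out", "body": {
  "plan": [
    {"fingers": 1,"dx": 0.01,"dy": 0,"dz": 0.02,"rx": 0,"ry": 0,"rz": 0.6},
    {"fingers": 1,"dx": 0,"dy": 0,"dz": 0,"rx": 0,"ry": 0,"rz": 0.7},
    {"fingers": 1,"dx": 0,"dy": 0,"dz": 0,"rx": 0,"ry": 0,"rz": 0.5},
    {"fingers": 1,"dx": 0,"dy": 0,"dz": 0,"rx": 0,"ry": 0,"rz": 0.3},
    {"fingers": 1,"dx": 0,"dy": 0,"dz": 0,"rx": 0,"ry": 0,"rz": 0}
  ]
}}

```text
time_s: 13.05
tool_pos: [0.5566, 0.2173, 0.0435]
tool_rot: [179.6, 0.0, 107.2]
force: [1.8, 0.1, 10.1]
grip_width: 0.0215
```

```bash
python3 - <<'E'
from h import *
o=sensors.get_obs();print(o['qpos'].round(1),o['tool_pos'],o['tool_rot'],o['force'],o['wrist_torque'])
r=imaging.read_camera("side")
save(r,"s10",180,230,150,150,5)
E
```

```text
[  0.8  23.2 -29.8 101.4  13.4  58.5 -16.7] [0.55663662 0.21734431 0.04352473] [1.79599128e+02 2.25735278e-02 1.07228337e+02] [ 1.76529377  0.14290363 10.05276982] [ 0.00436001 -0.3087241   0.18781187]
```

View pics/s10.png

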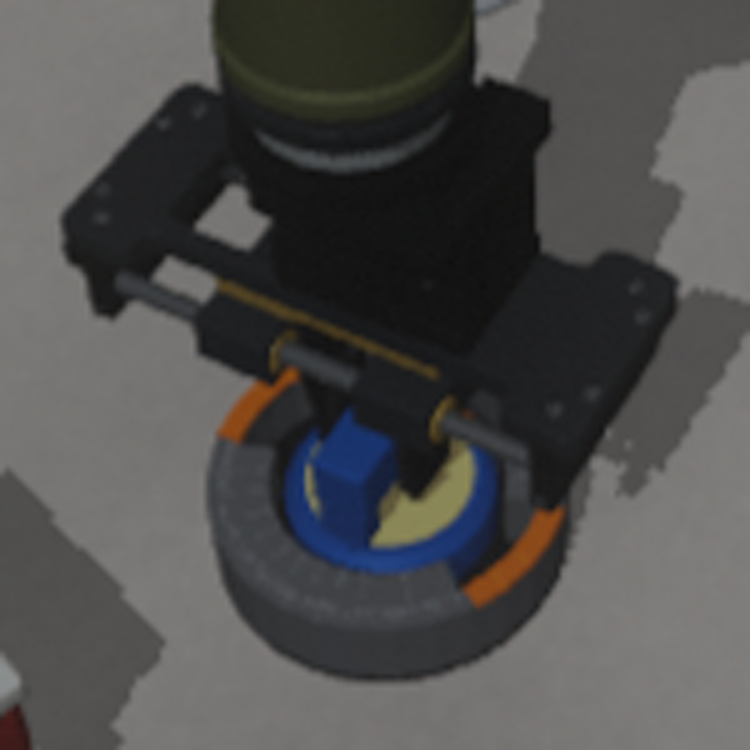

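Call:
{"method": "carry_out", "body": {
  "plan": [
    {"fingers": 1,"dx": 0,"dy": 0,"dz": 0,"rx": 0,"ry": 0,"rz": 0.15},
    {"fingers": 1,"dx": 0,"dy": 0,"dz": 0,"rx": 0,"ry": 0,"rz": 0.15},
    {"fingers": 1,"dx": 0,"dy": 0,"dz": 0,"rx": 0,"ry": 0,"rz": 0}
  ]
}}

```text
time_s: 13.48
tool_pos: [0.5569, 0.2174, 0.0435]
tool_rot: [179.6, 0.1, 104.5]
force: [2.5, -0.4, 9.5]
grip_width: 0.0218
```

```bash
python3 - <<'E'
from h import *
o=sensors.get_obs();print(o['tool_pos'],o['tool_rot'],o['force'],o['wrist_torque'])
E
```

```text
[0.55686826 0.21739586 0.04351914] [1.79552411e+02 6.87814656e-02 1.04497981e+02] [ 2.45059469 -0.43666309  9.53521167] [-0.12229182 -0.48564847  1.45918952]
```

The torque jumped to 1.5 N·m at 104.5°, so the lamp is at the stop. I ease the twist off by 2° and let it rise.

Call:
{"method": "carry_out", "body": {
  "plan": [
    {"fingers": 1,"dx": 0,"dy": 0,"dz": 0,"rx": 0,"ry": 0,"rz": -0.2},
    {"fingers": 1,"dx": 0,"dy": 0,"dz": -0.1,"rx": 0,"ry": 0,"rz": 0},
    {"fingers": 1,"dx": 0,"dy": 0,"dz": -0.1,"rx": 0,"ry": 0,"rz": 0},
    {"fingers": 1,"dx": 0,"dy": 0,"dz": -0.05,"rx": 0,"ry": 0,"rz": 0},
    {"fingers": 1,"dx": 0,"dy": 0,"dz": 0,"rx": 0,"ry": 0,"rz": 0}
  ]
}}

```text
time_s: 14.1
tool_pos: [0.5567, 0.2172, 0.0497]
tool_rot: [179.6, -0.0, 106.3]
force: [5.5, 1.3, 2.9]
grip_width: 0.0217
```

```bash
python3 - <<'E'
from h import *
o=sensors.get_obs();print(o['tool_pos'],o['tool_rot'],o['force'],o['wrist_torque'])
r=imaging.read_camera("side")
save(r,"s11",180,230,150,150,5)
E
```

```text
[0.55674618 0.21724644 0.04968901] [ 1.79581798e+02 -1.93264436e-02  1.06261700e+02] [5.50110449 1.27330145 2.92782335] [ 0.39596948 -1.45156871  0.52581003]
```

View pics/s11.png

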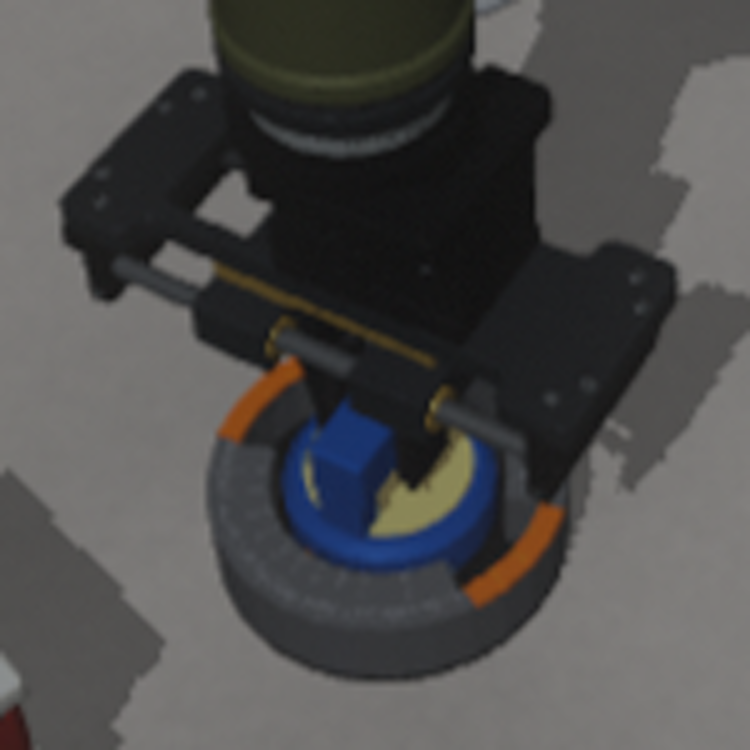

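Call:
{"method": "carry_out", "body": {
  "plan": [
    {"fingers": 1,"dx": 0,"dy": 0.03,"dz": 0,"rx": 0,"ry": 0,"rz": -0.15},
    {"fingers": 1,"dx": 0,"dy": 0,"dz": -0.05,"rx": 0,"ry": 0,"rz": 0},
    {"fingers": 1,"dx": 0,"dy": 0,"dz": 0,"rx": 0,"ry": 0,"rz": 0}
  ]
}}

```text
time_s: 14.52
tool_pos: [0.5564, 0.2174, 0.0511]
tool_rot: [179.7, -0.0, 107.7]
force: [6.1, 1.6, 4.4]
grip_width: 0.0217
```

```bash
python3 - <<'E'
from h import *
o=sensors.get_obs();print(o['tool_pos'],o['tool_rot'],o['force'],o['wrist_torque'])
E
```

```text
[0.55639068 0.21740839 0.05106844] [ 1.79727704e+02 -3.08332638e-02  1.07696135e+02] [6.09013154 1.60761345 4.43943788] [ 0.51608564 -1.21375859  0.13893803]
```

Call:
{"method": "carry_out", "body": {
  "plan": [
    {"fingers": 1,"dx": 0,"dy": 0,"dz": -0.05,"rx": 0,"ry": 0,"rz": 0},
    {"fingers": 1,"dx": 0,"dy": 0,"dz": 0,"rx": 0,"ry": 0,"rz": 0}
  ]
}}

```text
time_s: 14.78
tool_pos: [0.5564, 0.2174, 0.0515]
tool_rot: [179.7, -0.1, 107.7]
force: [7.6, 3.1, -0.7]
grip_width: 0.0215
```

```bash
python3 - <<'E'
from h import *
o=sensors.get_obs();print(o['tool_pos'],o['tool_rot'],o['force'],o['wrist_torque'])
E
```

```text
[0.55635666 0.21737641 0.05150353] [ 1.79725911e+02 -5.39229984e-02  1.07700092e+02] [ 7.64609962  3.05883173 -0.6836491 ] [ 0.72707026 -1.79699624  0.08955638]
```

Call:
{"method": "carry_out", "body": {
  "plan": [
    {"fingers": -1,"dx": 0,"dy": 0,"dz": 0,"rx": 0,"ry": 0,"rz": 0},
    {"fingers": -1,"dx": 0,"dy": 0,"dz": 0,"rx": 0,"ry": 0,"rz": 0},
    {"fingers": -1,"dx": 0,"dy": 0,"dz": 0,"rx": 0,"ry": 0,"rz": 0},
    {"fingers": -1,"dx": 0,"dy": 0,"dz": 0,"rx": 0,"ry": 0,"rz": 0},
    {"fingers": -1,"dx": 0,"dy": 0,"dz": 0,"rx": 0,"ry": 0,"rz": 0}
  ]
}}

```text
time_s: 15.4
tool_pos: [0.5541, 0.2162, 0.051]
tool_rot: [-180.0, 0.0, 107.7]
force: [0.7, 0.7, -0.9]
grip_width: 0.0636
```

Call:
{"method": "carry_out", "body": {
  "plan": [
    {"fingers": -1,"dx": 0,"dy": 0,"dz": -0.5,"rx": 0,"ry": 0,"rz": 0},
    {"fingers": -1,"dx": 0,"dy": 0,"dz": -1,"rx": 0,"ry": 0,"rz": 0},
    {"fingers": -1,"dx": 0,"dy": 0,"dz": -1,"rx": 0,"ry": 0,"rz": 0},
    {"fingers": -1,"dx": 0,"dy": 0,"dz": -1,"rx": 0,"ry": 0,"rz": 0},
    {"fingers": -1,"dx": 0,"dy": 0,"dz": -1,"rx": 0,"ry": 0,"rz": 0},
    {"fingers": -1,"dx": 0,"dy": -1,"dz": 0,"rx": 0,"ry": 0,"rz": 0},
    {"fingers": -1,"dx": -1,"dy": -1,"dz": 0,"rx": 0,"ry": 0,"rz": 0},
    {"fingers": -1,"dx": -1,"dy": 0,"dz": 0,"rx": 0,"ry": 0,"rz": 0},
    {"fingers": -1,"dx": -1,"dy": 0,"dz": 0,"rx": 0,"ry": 0,"rz": 0},
    {"fingers": -1,"dx": -1,"dy": 0,"dz": 0,"rx": 0,"ry": 0,"rz": 0},
    {"fingers": -1,"dx": -1,"dy": 0,"dz": 0,"rx": 0,"ry": 0,"rz": 0},
    {"fingers": -1,"dx": -1,"dy": 0,"dz": 0,"rx": 0,"ry": 0,"rz": 0}
  ]
}}

```text
time_s: 16.9
tool_pos: [0.5525, 0.026, 0.1876]
tool_rot: [179.9, 0.0, 107.7]
force: [-0.5, -0.3, 1.0]
grip_width: 0.0873
```

```bash
python3 - <<'E'
from h import *
o=sensors.get_obs();print(o['time_s'],o['tool_pos'],o['force'])
r=imaging.read_camera("side");t=imaging.read_camera("top")
save(r,"s12",200,270,110,110,4)
save(t,"t12",182,222,110,110,4)
a=cv2.imread('pics/t12.png');b=cv2.imread('pics/s12.png')
cv2.imwrite('pics/c12.png',cv2.resize(np.hstack([a,b]),(800,400)))
cv2.imwrite('pics/t12f.png',t["color"][:,:,::-1])
E
```

```text
16.9 [0.55249097 0.02598136 0.18759754] [-0.49098578 -0.29355997  1.01527956]
```

View pics/c12.png

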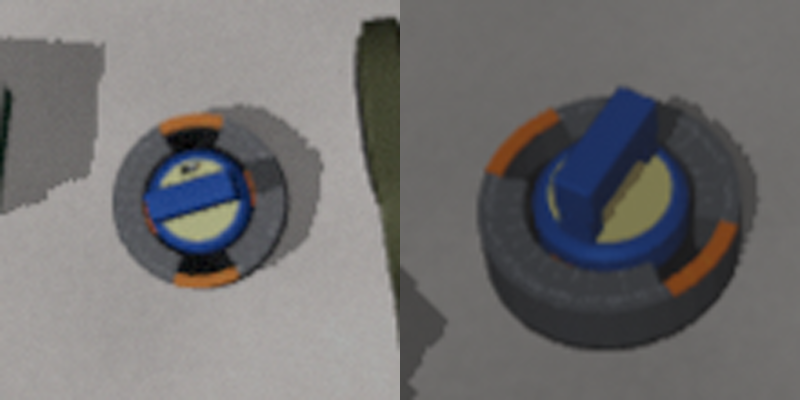

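View pics/t12f.png

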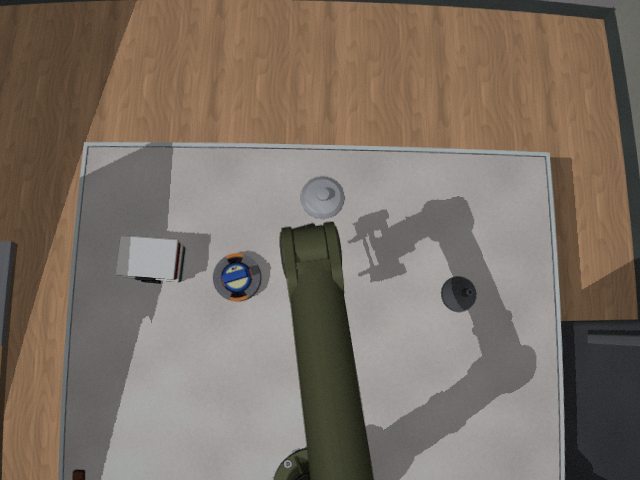

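The lamp sits level, with its lugs under the rim between the gaps. The bystanders have not visibly moved. Last check: bar height and yaw.

```bash
python3 - <<'E'
from h import *
out=[]
for n,(x0,y0),cen in(("top",(207,247),(.5543,.2155)),("side",(230,285),(.5561,.217))):
    r=imaging.read_camera(n); S=7
    im=cv2.resize(r["color"][y0:y0+57,x0:x0+57,::-1],None,fx=S,fy=S,interpolation=cv2.INTER_CUBIC)
    for z,col in((.018,(0,255,0)),(.010,(0,0,255))):
        a=np.radians(108.1); c,s=np.cos(a),np.sin(a)
        q=np.array([(cen[0]+c*u-s*v,cen[1]+s*u+c*v,z+.064) for u,v in((.032,.011),(.032,-.011),(-.032,-.011),(-.032,.011))])
        cv2.polylines(im,[((proj(r,q)-[x0,y0]+.5)*S).round().astype(np.int32)],True,col,1)
    out.append(im)
cv2.imwrite("pics/c13.png",np.hstack(out))
E
```

```text
(no output)
```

View pics/c13.png

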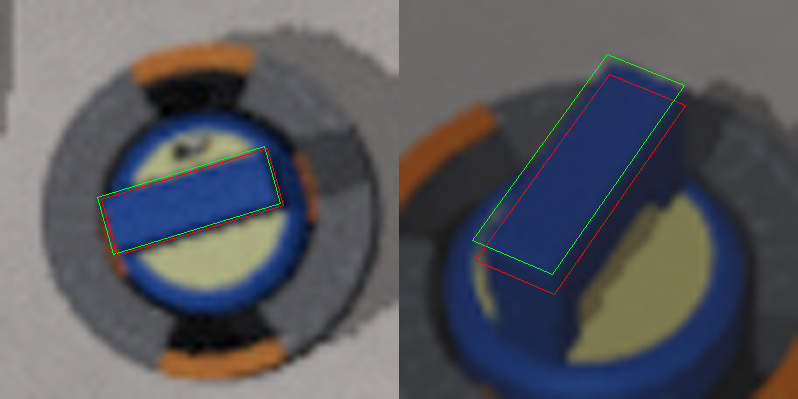

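The bar's outline matches the locked height (18 mm, green) and about 108° yaw. I'm handing it in.

```bash
python3 -c "
from cell import ticket; print(ticket.sign_off())"
```

```text
the job is handed in; nothing more can be done
None
```

The lamp is in its dock and locked, and the job was handed in at about 17 s of the 48 s allowed. I gripped the lamp by its bar, lowered its lugs through the gaps and pushed the spring plate down. I then turned it clockwise to the stop, eased it back about 3° from the stop so it sat in the middle of the lock play, let it rise, released it and moved the arm clear.

**Checks that agreed**
- **Stop reached:** the wrist torque jumped to about 1.5 N·m after roughly 84° of turn.
- **Locked height:** pulling up, the lamp stopped rising with its underside about 18 mm above the dock's underside.
- **After release:** in both cameras the bar sits at about 18 mm and about 80° from the gaps, with the lugs under the rim.
- **Bystanders:** in the last top picture the kettle lid, funnel and bento boxes are where they started.

**Checks that did not fully agree**
- **Push depth:** the force reading and the tool height differed by about 2 mm, so I pushed a little deeper before and during the turn.
- **Side load:** a sideways force of 6–8 N built up as I let the lamp rise. It disappeared when the gripper opened.
- **Camera offset:** the side camera reads about 1.5 mm further in x than the top one. I cancelled this by using the lamp-to-dock difference.

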